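# Stand the fallen oil bottle on its coaster

### The arm

A 6-joint arm with a two-finger parallel gripper is mounted at the origin on a cart in front of the work surface, level with it; the furniture and walls round the work are solid. World frame = base frame: x ahead of the robot, y to its left, z up, the work surface at z = 0. Lengths are in mm, angles in rad, forces in N, time in s.
With the tool pointing down it reaches from about 275 to 1000 mm from the base axis. Payload 8.4 kg.
Tool frame: the origin (TCP) lies at the centre of the arm's flange, where the gripper is bolted on; the fingertips stand r.tip_extent ahead of it and the grasp point (between the pads) lies 155 mm ahead of it (r.tip_extent is the distance from the TCP to the fingertips, in mm); z points along the fingers, y is the direction in which the jaws open and shut (so a half turn about z gives the same grasp; the last joint's range is limited). The gripper opens to 85 mm and grips with 20 to 120 N. Pads are 22 mm wide; open, the fingers measure 114 mm over their backs; the gripper's body (76 mm by 85 mm) begins 54 mm behind the grasp point. The pads swing forward as they close: fully open they stand 13 mm farther back than shut.
Start: joints at [-1.131, 0.353, 1.633, -0, 1.155, -0.002], TCP at [267.229, -564.994, 404.681] pointing down, gripper open.
Joint ranges: [-2.63, 2.63], [-0.92, 2.1], [0.06, 2.66], [-1.3, 4.44], [0, 2.69], [-3.02, 3.02]. Speed limits (rad/s): [2.22, 2.22, 2.79, 3.14, 3.14, 3.14].

### API

Orientations are given as [roll, pitch, yaw] about the fixed x, y, z axes, in that order (R = Rz(yaw) Ry(pitch) Rx(roll)).
In Python, from rig import sense, grab_frame, job, r gives the robot as it stands. The module is installed in compiled form; this text tells all that it offers.
- The arm moves only by the shell command python3 -m creep 'ROWS' [FORCE]. ROWS is JSON, a list of rows, each a list of 7 numbers: the turn, a rotation vector about the tool's x, y, z in rad, then the shift along the tool's x, y, z in mm, then the closure, from 0 (fully open) to 1 (shut). In form: [[wx, wy, wz, dx, dy, dz, fingers], ...]. A call has 1 to 10 rows; each row shifts and turns the pose as measured when the row begins, along the tool's axes as they then stand; what a row does not reach is not made up. A row lasts 1/12 s, in which the tool goes at most 41.7 mm and 7.16 degrees, less where a joint would pass 70% of its speed; a pose out of reach is approached as far as the arm can. A call with a gripper value outside its range is refused whole. The fingers move at their own pace and stop on an object; FORCE is the grip in N (left out, the last holds). Time passes only in rows, so rows that do not move let the fingers close. It gives the time, the measured TCP pose, the force and the opening at its end, in the units of the state.
- sense(): the state, without advancing time (a new reading comes with each control period).
- grab_frame(name): name is "scene" or "top" or "wrist"; returns a dict with "color" (384x512x3 uint8, red, green, blue), "mtx" (3x3 intrinsics, pixels), "T" (4x4, takes a point from camera to world coordinates). Camera axes: x right, y down, z forward; pixel columns grow to the right and rows downward; lengths in mm; the calibration is good to about 2 mm. A picture is of the moment at which its call begins. There is no depth.
- job.sign_off(): hands the job in, once; it reports no verdict.
The state is a dict: "clock": time; "qpos": joint angles; "qvel": joint speeds; "joint_efforts": joint torques, N m; "eef_pos": TCP position; "tcp_rot": TCP orientation; "contact_force": force on the tool from outside, world axes, zero at the start; "wrist_torque": the same for the moment, N m; "opening": opening from 0.0 (shut) to 1.0 (fully open).
Only numpy, scipy, OpenCV 4.12 (cv2) and the standard library are available. Lean on these libraries where they do the work, as an engineer would, in place of code of your own. Each camera call takes 0.05 s, during which the arm holds its last target.

### The job

The small cream-white oil bottle with the blue cap has been knocked over on the desk. Stand it upright, cap up, with its whole base on the round cork coaster and let go of it; leave the amber dropper bottle and the black-capped canister standing where they are.

Things in the scene. Friction and masses are not known exactly. Their poses are not given: they have to be found in the camera images.
- oil_bottle: Cream-white bottle, blue screw cap, 66 mm tall, about 60 g, loose, lying on its side on the desk (may roll if pushed). Round body 35 mm in diameter up to 45 mm from the base; cap 23 mm in diameter, from 48 to 66 mm. Origin: centre of the base; z axis from base to cap (level at first, straight up when it stands). It lies with its axis 17.5 mm above the desk, cap roughly to the robot's left.
- coaster: Round flat cork coaster on a black rubber foot, 81 mm in diameter, 5 mm thick, fixed on the desk. Origin: centre of its underside on the desk; z up; its top is at 5 mm.
- dropper_bottle: Amber glass dropper bottle with a black rubber bulb, 29 mm in diameter, 102 mm tall, loose, standing on the desk. A bystander: leave it alone. Origin: centre of its base; z up along the bottle.
- objective_can: White round canister with a black screw lid, 42 mm in diameter, 54 mm tall, loose, standing on the desk. A bystander: leave it alone. Origin: centre of its base; z up along the can.
Mind the look-alikes: they are no part of the job. Several things look just like the oil_bottle: the one meant starts nearest to the robot's base. What is shaped like the coaster but green is not meant.

How it is judged (in metres and radians):
At the end, for the whole second after the job is handed in: The oil bottle stands cap up on the coaster (within 10 degrees of vertical, its axis within 24 mm of the coaster's centre, base on the cork), at rest; the dropper bottle and the canister still stand upright within 30 mm of where they were (angle between each of oil_bottle, dropper_bottle, objective_can's own z axis and vertical below 0.17 rad and horizontal distance between oil_bottle and coaster below 0.024 m and height (world z) of oil_bottle between 0.002 and 0.009 m and linear speed of oil_bottle below 0.02 m/s and distance of each of dropper_bottle, objective_can from where it was at the start of the episode below 0.03 m); the robot touches nothing.
It fails at once if the dropper bottle is shoved or knocked over (distance of dropper_bottle from where it was at the start of the episode above 0.03 m or angle between dropper_bottle's own z axis and vertical above 0.5 rad).
It fails at once if the canister is shoved or knocked over (distance of objective_can from where it was at the start of the episode above 0.03 m or angle between objective_can's own z axis and vertical above 0.5 rad).
It also fails if it takes over 48 s, if anything falls off the work surface, if the arm or the gripper's body presses on something with over 40 N, if the wrist force passes 120 N, or if a joint passes its speed limit or range.

## Working session

There is one attempt and no reset: what is moved stays moved. The work goes in short steps, Python scripts to look and compute and a shell command to move; the robot and the scene stay as the last step left them, time stands still between calls to the robot, and variables do not carry over. Pictures are saved under pics/ and viewed, and the job is handed in when it is done.

```bash
mkdir -p pics
python3 - <<'E'
from rig import sense, grab_frame, job, r
import cv2,numpy as np
s=sense();print({k:np.round(v,3).tolist() for k,v in s.items()},r.tip_extent)
for n in ["scene","top"]:
    f=grab_frame(n);cv2.imwrite(f"pics/{n}0.png",cv2.cvtColor(f["color"],cv2.COLOR_RGB2BGR));print(n,f["mtx"].round(1).tolist(),f["T"].round(3).tolist())
E
```

```text
{'clock': 0.0, 'qpos': [-1.131, 0.354, 1.634, 0.0, 1.155, -0.002], 'qvel': [0.001, -0.0, -0.0, 0.0, -0.0, 0.0], 'joint_efforts': [-0.001, -60.526, -34.207, -0.0, 0.009, -0.0], 'eef_pos': [267.138, -564.755, 403.981], 'tcp_rot': [-3.14, -0.0, 0.442], 'contact_force': [-0.144, 0.091, 0.213], 'wrist_torque': [0.05, -0.004, -0.06], 'opening': 0.997} 173.4
scene [[454.9, 0.0, 248.3], [0.0, 454.9, 190.9], [0.0, 0.0, 1.0]] [[-0.587, -0.53, 0.612, -221.043], [-0.81, 0.395, -0.434, 600.258], [-0.011, -0.75, -0.661, 916.662], [0.0, 0.0, 0.0, 1.0]]
top [[482.6, 0.0, 250.6], [0.0, 482.6, 199.1], [0.0, 0.0, 1.0]] [[0.001, -0.986, 0.168, 299.436], [-1.0, 0.0, 0.007, 42.755], [-0.007, -0.168, -0.986, 1748.82], [0.0, 0.0, 0.0, 1.0]]
```

View pics/scene0.png

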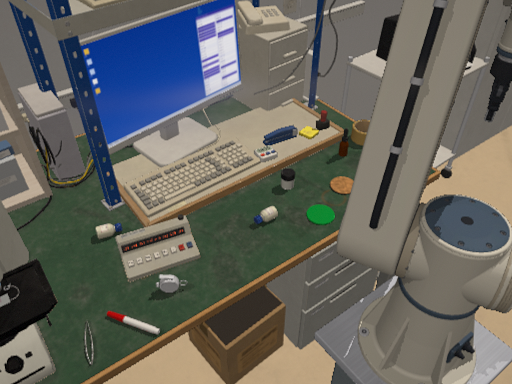

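View pics/top0.png

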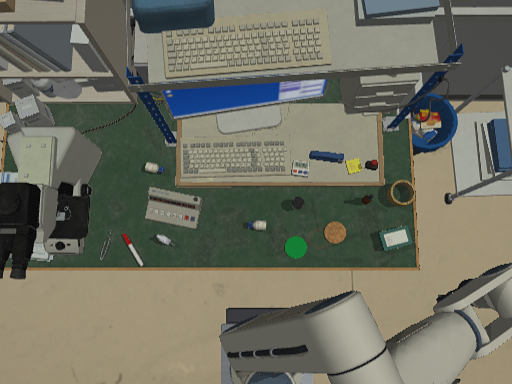

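The scene view shows two blue-capped white bottles. One is at scene (266,216) / top (258,225), with its cap to the left. The other is at scene (107,231) / top (154,168), with its cap to the right. The cork coaster is at top (335,232), and the green disc at (296,247) is a decoy. The canister is at (297,202) and the dropper at (367,199). I'll measure these and check with an enlarged crop.

```bash
cat > h.py <<'E'
import numpy as np,cv2
from rig import sense,grab_frame
def ray(f,uv,z):
    d=f["T"][:3,:3]@np.linalg.inv(f["mtx"])@np.array([uv[0],uv[1],1.]);o=f["T"][:3,3]
    return (o+d*(z-o[2])/d[2])
def blobs(m,a=8):
    n,l,s,c=cv2.connectedComponentsWithStats(m.astype(np.uint8));return [(c[i].round(1).tolist(),int(s[i,4]),s[i,:4].tolist()) for i in range(1,n) if s[i,4]>=a]
E
python3 - <<'E'
from h import *
for n in ["top","scene"]:
    f=grab_frame(n);c=f["color"];hsv=cv2.cvtColor(c,cv2.COLOR_RGB2HSV);H,S,V=cv2.split(hsv)
    masks={"blue":((H>105)&(H<130)&(S>120)&(V>50),17.5),"cork":((H>5)&(H<18)&(S>110)&(V>120),5),"green":((H>55)&(H<70)&(S>200)&(V>120),5),"white":((S<60)&(V>150),17.5),"black":((V<55)&(S<120),54)}
    for k,(m,z) in masks.items():
        for b in blobs(m,8):
            p=ray(f,b[0],z)
            if 230<p[0]<700 and abs(p[1])<600 and b[1]<600: print(n,k,b,p.round(0))
f=grab_frame("top");a=cv2.resize(f["color"][180:260,230:390],None,fx=5,fy=5,interpolation=cv2.INTER_CUBIC);cv2.imwrite("pics/crop_top.png",a[:,:,::-1])
f=grab_frame("scene");a=cv2.resize(f["color"][120:245,230:390],None,fx=4,fy=4,interpolation=cv2.INTER_CUBIC);cv2.imwrite("pics/crop_scene.png",a[:,:,::-1])
E
```

```text
top blue ([249.9, 224.9], 28, [248, 222, 5, 7]) [500.  58.  18.]
top cork ([334.8, 232.2], 361, [324, 222, 22, 21]) [ 475. -249.    5.]
top green ([294.9, 247.5], 236, [285, 237, 21, 21]) [ 420. -104.    5.]
top white ([262.9, 171.0], 65, [252, 163, 24, 12]) [699.  10.  18.]
top white ([240.8, 173.4], 35, [229, 172, 22, 3]) [690.  92.  18.]
top white ([225.4, 178.9], 212, [190, 177, 69, 5]) [670. 148.  18.]
top white ([283.2, 178.3], 205, [258, 176, 51, 6]) [672. -64.  18.]
top white ([156.1, 211.2], 10, [155, 210, 3, 4]) [550. 398.  18.]
top white ([168.2, 213.7], 11, [167, 212, 3, 5]) [541. 354.  18.]
top white ([260.7, 224.3], 58, [256, 221, 10, 7]) [502.  19.  18.]
top white ([395.6, 237.6], 279, [384, 229, 24, 18]) [ 454. -464.   18.]
top white ([162.7, 238.5], 46, [157, 235, 11, 8]) [451. 371.  18.]
top white ([135.5, 254.4], 76, [129, 244, 14, 22]) [394. 467.  18.]
top white ([183.5, 271.0], 8, [180, 271, 8, 1]) [335. 294.  18.]
top black ([144.7, 169.2], 35, [141, 164, 13, 10]) [698. 437.  54.]
top black ([157.9, 172.6], 10, [155, 171, 7, 3]) [685. 389.  54.]
top black ([402.
[... 2145 characters left out ...]
5.   54.]
scene black ([278.4, 190.4], 96, [272, 185, 15, 10]) [528. -37.  54.]
scene black ([179.9, 217.8], 11, [178, 217, 5, 3]) [599. 245.  54.]
scene black ([260.4, 224.0], 96, [249, 218, 27, 12]) [451.  85.  54.]
scene black ([151.3, 239.7], 257, [122, 228, 63, 25]) [573. 344.  54.]
scene black ([102.7, 238.0], 122, [91, 231, 31, 13]) [654. 442.  54.]
scene black ([160.5, 294.8], 162, [148, 289, 28, 11]) [407. 405.  54.]
scene black ([180.8, 289.9], 10, [179, 289, 5, 3]) [391. 361.  54.]
scene black ([130.9, 327.0], 168, [105, 316, 54, 22]) [370. 495.  54.]
scene black ([90.0, 344.5], 8, [90, 341, 1, 8]) [383. 582.  54.]
scene black ([86.4, 358.4], 18, [84, 351, 7, 15]) [357. 599.  54.]
```

View pics/crop_top.png

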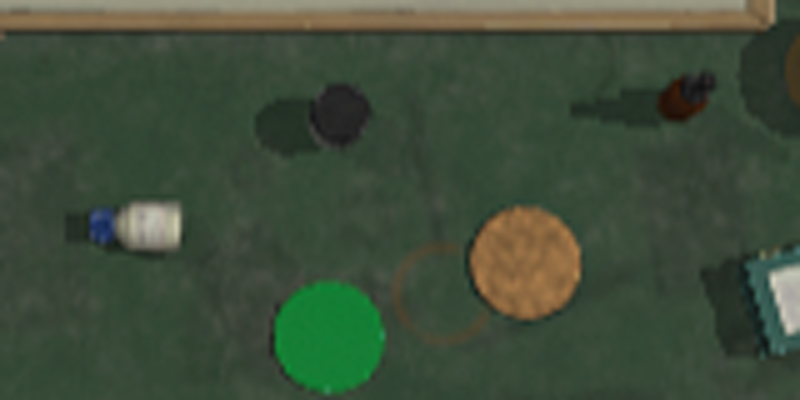

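View pics/crop_scene.png

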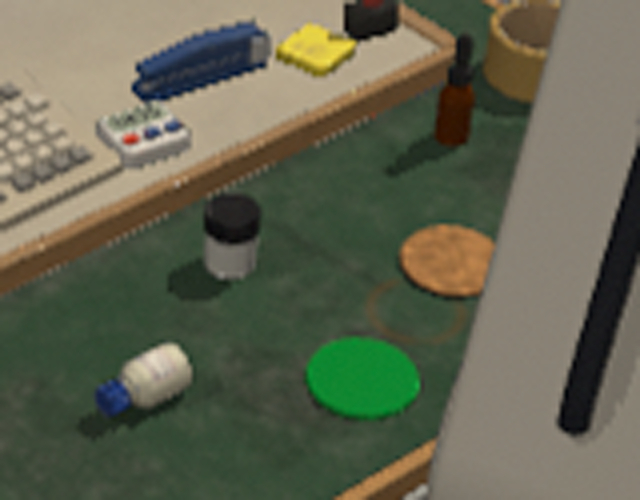

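The near bottle, at top (250–265,225), is about 503 mm from the base. The other, at top (154,168), is about 800 mm away, so the near one is meant, and the crop confirms a cream body with a blue cap. The coaster is at about (475,-249), and the top and scene views agree to 2 mm. First I'll turn the jaws along x, then travel over.

```bash
python3 -m creep '[[0,0,-0.113,0,0,0,0],[0,0,-0.113,0,0,0,0],[0,0,-0.113,0,0,0,0],[0,0,-0.113,0,0,0,0],[0,0,-0.113,0,0,0,0],[0,0,-0.113,0,0,0,0],[0,0,-0.113,0,0,0,0],[0,0,-0.113,0,0,0,0],[0,0,-0.113,0,0,0,0],[0,0,-0.113,0,0,0,0]]'
```

```text
clock: 1.13
eef_pos: [267.1, -564.6, 403.6]
tcp_rot: [-3.141, -0.002, 1.621]
contact_force: [-0.4, -0.4, 0.7]
opening: 1.003
```

```bash
cat >> h.py <<'E'
from scipy.spatial.transform import Rotation as Ro
def pose():
    s=sense();return np.array(s["eef_pos"]),Ro.from_euler("xyz",s["tcp_rot"]),s
def delta(gp,zt,yt):
    """shift in tool axes (of the grasp point) and rotvec to reach grasp point gp, tool z zt, tool y yt"""
    p,R,s=pose();zt=np.array(zt,float);zt/=np.linalg.norm(zt);yt=np.array(yt,float);yt-=zt*(yt@zt);yt/=np.linalg.norm(yt)
    Rt=Ro.from_matrix(np.c_[np.cross(yt,zt),yt,zt]);g=p+R.apply([0,0,155])
    print("clock",round(s["clock"],2),"tcp",p.round(1),"grasp",g.round(1),"\naxes x,y,z",R.as_matrix().T.round(3).tolist(),"F",np.round(s["contact_force"],1),"open",round(s["opening"],3),"q",np.round(s["qpos"],2))
    print("rotvec tool",(R.inv()*Rt).as_rotvec().round(3),"grasp shift in tool axes",R.inv().apply(np.array(gp)-g).round(1))
E
python3 -c "
from h import *
delta([500,40,245],[0,0,-1],[1,0,0])"
```

```text
clock 1.13 tcp [ 267.1 -564.6  403.6] grasp [ 266.9 -564.3  248.6] 
axes x,y,z [[-0.051, 0.999, 0.002], [0.999, 0.051, -0.001], [-0.001, 0.002, -1.0]] F [-0.4 -0.4  0.7] open 1.003 q [-1.13  0.35  1.63  0.    1.16 -1.18]
rotvec tool [-0.001 -0.002  0.051] grasp shift in tool axes [591.8 263.3   4.5]
```

```bash
python3 -m creep '[[0,0,0.005,36,16,0,0],[0,0,0.005,36,16,0,0],[0,0,0.005,36,16,0,0],[0,0,0.005,36,16,0,0],[0,0,0.005,36,16,0,0],[0,0,0.005,36,16,0,0],[0,0,0.005,36,16,0,0],[0,0,0.005,36,16,0,0],[0,0,0.005,36,16,0,0],[0,0,0.005,36,16,0,0]]'; python3 -c "
from h import *
delta([500,40,245],[0,0,-1],[1,0,0])"
```

```text
clock: 1.97
eef_pos: [415.5, -190.7, 402.8]
tcp_rot: [3.14, 0.003, 1.57]
contact_force: [0.6, -0.1, -0.1]
opening: 0.999
clock 1.97 tcp [ 415.5 -190.7  402.8] grasp [ 415.7 -191.1  247.8] 
axes x,y,z [[0.001, 1.0, -0.003], [1.0, -0.001, 0.001], [0.001, -0.003, -1.0]] F [ 0.6 -0.1 -0.1] open 0.999 q [-0.43  0.09  1.98 -0.    1.07 -0.43]
rotvec tool [ 0.001  0.003 -0.001] grasp shift in tool axes [231.2  84.    2.2]
```

```bash
python3 -m creep '[[0,0,0,33,12,0,0],[0,0,0,33,12,0,0],[0,0,0,33,12,0,0],[0,0,0,33,12,0,0],[0,0,0,33,12,0,0],[0,0,0,33,12,0,0],[0,0,0,20,8,0,0],[0,0,0,0,0,0,0],[0,0,0,0,0,0,0]]'
python3 - <<'E'
from h import *
delta([500,40,245],[0,0,-1],[1,0,0])
f=grab_frame("wrist");np.savez("w0.npz",**f)
cv2.imwrite("pics/w0.png",f["color"][:,:,::-1]);print(f["T"].round(2).tolist(),f["mtx"].round(1).tolist())
E
```

```text
clock: 2.72
eef_pos: [499.2, 46.1, 404.2]
tcp_rot: [3.134, 0.002, 1.577]
contact_force: [-0.8, 0.6, -0.2]
opening: 0.998
clock 2.72 tcp [499.2  46.1 404.2] grasp [500.4  45.8 249.2] 
axes x,y,z [[-0.006, 1.0, -0.002], [1.0, 0.006, 0.007], [0.007, -0.002, -1.0]] F [-0.8  0.6 -0.2] open 0.998 q [ 0.09  0.16  1.9  -0.    1.08  0.09]
rotvec tool [0.007 0.002 0.006] grasp shift in tool axes [-5.8 -0.4  4.2]
[[1.0, 0.0, 0.01, 498.88], [0.01, -0.95, -0.31, 126.86], [0.01, 0.31, -0.95, 372.01], [0.0, 0.0, 0.0, 1.0]] [[319.9, 0.0, 252.0], [0.0, 319.9, 191.9], [0.0, 0.0, 1.0]]
```

View pics/w0.png

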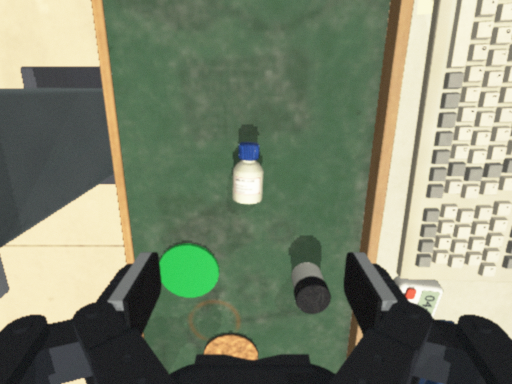

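The wrist view shows the bottle lying at (248,175), cap top near row 144 and base near row 204. Now the exact axis.

Run:
```python
from h import *
f=dict(np.load("w0.npz"));c=f["color"];H,S,V=cv2.split(cv2.cvtColor(c,cv2.COLOR_RGB2HSV))
roi=np.zeros(H.shape,bool);roi[130:220,215:285]=1
b=roi&(H>105)&(H<130)&(S>110)&(V>50); w=roi&(V>120)&~b&~((H>35)&(H<100)&(S>60))
for n,m in(("cap",b),("body",w)):
    k=max(blobs(m),key=lambda t:t[1]);x,y,ww,hh=k[2];print(n,k)
    for q in((k[0]),(x,k[0][1]),(x+ww,k[0][1]),(k[0][0],y),(k[0][0],y+hh)):
        print(np.round(q,1),ray(f,q,17.5).round(1),ray(f,q,0).round(1),ray(f,q,30).round(1))
for n in ("top","scene"):
    pass
```

```text
cap ([248.4, 150.9], 329, [238, 142, 21, 18])
[248.4 150.9] [498.   58.6  17.5] [498.   55.2   0. ] [498.1  61.   30. ]
[238.  150.9] [486.4  58.5  17.5] [485.8  55.1   0. ] [486.8  60.9  30. ]
[259.  150.9] [509.9  58.6  17.5] [510.4  55.3   0. ] [509.5  61.   30. ]
[248.4 142. ] [498.   68.5  17.5] [498.   65.7   0. ] [498.   70.6  30. ]
[248.4 160. ] [498.1  48.2  17.5] [498.   44.3   0. ] [498.1  51.   30. ]
body ([247.6, 182.6], 1272, [232, 159, 32, 47])
[247.6 182.6] [497.2  21.6  17.5] [497.2  16.4   0. ] [497.3  25.3  30. ]
[232.  182.6] [479.2  21.5  17.5] [478.2  16.3  -0. ] [479.9  25.2  30. ]
[264.  182.6] [516.2  21.6  17.5] [517.   16.4   0. ] [515.6  25.4  30. ]
[247.6 159. ] [497.2  49.3  17.5] [497.1  45.5   0. ] [497.2  52.1  30. ]
[247.6 206. ] [497.3  -7.3  17.5] [497.2 -14.    0. ] [497.4  -2.6  30. ]
```

Axis at x ≈ 498, base y ≈ 1 and cap end y ≈ 67. The widths come out at 37 and 23.5 mm against the true 35 and 23, so the measurement fits. I'll tilt the tool 38° towards the cap side, turning about the grasp point.

```bash
python3 -m creep '[[0,-0.11,0,17,0,1,0],[0,-0.11,0,17,0,1,0],[0,-0.11,0,17,0,1,0],[0,-0.11,0,17,0,1,0],[0,-0.11,0,17,0,1,0],[0,-0.11,0,17,0,1,0],[0,0,0,0,0,0,0]]'; python3 -c "
from h import *
delta([498.5,98,109],[0,-.616,-.788],[1,0,0])"
```

```text
clock: 3.35
eef_pos: [499.8, 132.7, 372.5]
tcp_rot: [3.117, 0.693, 1.547]
contact_force: [-0.6, 1.7, -0.7]
opening: 1.002
clock 3.35 tcp [499.8 132.7 372.5] grasp [501.1  33.7 253.2] 
axes x,y,z [[0.019, 0.769, -0.639], [1.0, -0.009, 0.019], [0.009, -0.639, -0.769]] F [-0.6  1.7 -0.7] open 1.002 q [ 0.45  0.32  1.85 -0.64  1.35  0.73]
rotvec tool [ 0.009  0.029 -0.018] grasp shift in tool axes [141.5  -5.9  69.9]
```

```bash
python3 -m creep '[[0.002,0.005,-0.004,28,-1,14,0],[0.002,0.005,-0.004,28,-1,14,0],[0.002,0.005,-0.004,28,-1,14,0],[0.002,0.005,-0.004,28,-1,14,0],[0,0,0,20,-1,10,0],[0,0,0,0,0,0,0],[0,0,0,0,0,0,0]]'
python3 - <<'E'
from h import *
delta([498.5,98,109],[0,-.616,-.788],[1,0,0])
delta([498.5,30.7,22.2],[0,-.616,-.788],[1,0,0])
f=grab_frame("wrist");np.savez("w1.npz",**f)
cv2.imwrite("pics/w1.png",f["color"][:,:,::-1])
E
```

```text
clock: 3.93
eef_pos: [498.9, 187.0, 237.0]
tcp_rot: [-3.14, 0.653, 1.561]
contact_force: [1.0, -0.7, 0.6]
opening: 0.999
clock 3.93 tcp [498.9 187.  237. ] grasp [497.7  92.8 113.9] 
axes x,y,z [[0.008, 0.794, -0.607], [1.0, -0.011, -0.001], [-0.007, -0.607, -0.794]] F [ 1.  -0.7  0.6] open 0.999 q [ 0.52  0.54  1.87 -0.6   1.17  0.9 ]
rotvec tool [-0.008 -0.011 -0.008] grasp shift in tool axes [7.1 0.7 0.7]
clock 3.93 tcp [498.9 187.  237. ] grasp [497.7  92.8 113.9] 
axes x,y,z [[0.008, 0.794, -0.607], [1.0, -0.011, -0.001], [-0.007, -0.607, -0.794]] F [ 1.  -0.7  0.6] open 0.999 q [ 0.52  0.54  1.87 -0.6   1.17  0.9 ]
rotvec tool [-0.008 -0.011 -0.008] grasp shift in tool axes [  6.4   1.5 110.6]
```

View pics/w1.png

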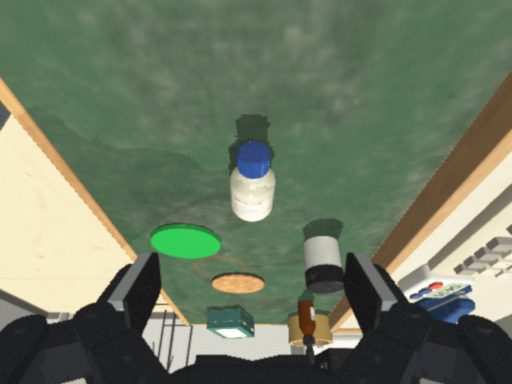

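The bottle at (252,190) is centred between the fingers, so I descend along the tool axis.

```bash
python3 -m creep '[[0,0,0,2,0,25,0],[0,0,0,2,0,25,0],[0,0,0,2,1,22,0],[0,0,0,0,0,15,0],[0,0,0,0,0,8,0],[0,0,0,0,0,0,0],[0,0,0,0,0,0,0]]'
python3 - <<'E'
from h import *
delta([498.5,30.7,22.2],[0,-.616,-.788],[1,0,0])
f=grab_frame("wrist");np.savez("w2.npz",**f)
cv2.imwrite("pics/w2.png",f["color"][:,:,::-1])
E
```

```text
clock: 4.57
eef_pos: [504.9, 126.7, 168.2]
tcp_rot: [3.125, 0.642, 1.542]
contact_force: [-0.5, 0.1, 0.1]
opening: 0.999
clock 4.57 tcp [504.9 126.7 168.2] grasp [504.9  33.9  44. ] 
axes x,y,z [[0.023, 0.801, -0.598], [1.0, -0.019, 0.014], [-0.0, -0.599, -0.801]] F [-0.5  0.1  0.1] open 0.999 q [ 0.42  0.63  1.94 -0.71  1.    0.97]
rotvec tool [-0.    -0.022 -0.023] grasp shift in tool axes [10.4 -6.6 19.4]
```

View pics/w2.png

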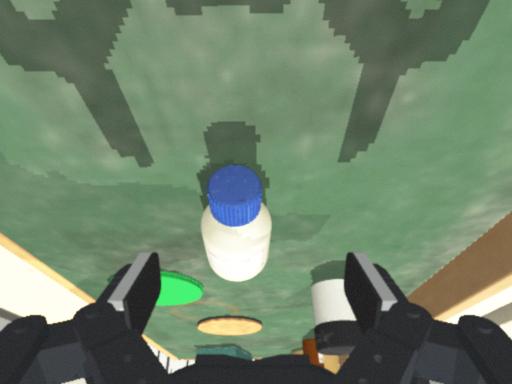

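The bottle at (238,230) sits left of centre, which agrees with the computed -6.6 mm along tool y. Correcting that and going down.

```bash
python3 -m creep '[[0,-0.01,-0.01,5,-4,5,0],[0,-0.01,-0.01,4,-2,5,0],[0,0,0,1,-1,4,0],[0,0,0,0,0,0,0],[0,0,0,0,0,0,0]]'
python3 - <<'E'
from h import *
delta([498.5,30.7,22.2],[0,-.616,-.788],[1,0,0])
E
```

```text
clock: 5.03
eef_pos: [498.7, 128.4, 152.4]
tcp_rot: [3.135, 0.662, 1.568]
contact_force: [0.1, 0.4, 0.7]
opening: 0.999
clock 5.03 tcp [498.7 128.4 152.4] grasp [499.5  33.2  30.1] 
axes x,y,z [[0.002, 0.789, -0.614], [1.0, 0.001, 0.005], [0.005, -0.614, -0.789]] F [0.1 0.4 0.7] open 0.999 q [ 0.43  0.66  1.95 -0.74  0.99  0.99]
rotvec tool [ 0.005 -0.002 -0.002] grasp shift in tool axes [ 2.9 -1.   7.7]
```

```bash
python3 -m creep '[[0,0,0,2,-1,4,0],[0,0,0,1,0,3,0],[0,0,0,0,0,0,0]]'; python3 -m creep '[[0,0,0,0,0,0,0.3],[0,0,0,0,0,0,0.4],[0,0,0,0,0,0,0.5],[0,0,0,0,0,0,0.5]]' 30;python3 - <<'E'
from h import *
delta([498.5,30.7,22.2],[0,-.616,-.788],[1,0,0])
f=grab_frame("wrist");np.savez("w3.npz",**f)
cv2.imwrite("pics/w3.png",f["color"][:,:,::-1])
E
```

```text
clock: 5.28
eef_pos: [497.6, 126.9, 144.3]
tcp_rot: [3.135, 0.662, 1.569]
contact_force: [0.0, -0.8, -0.1]
opening: 0.998
clock: 5.62
eef_pos: [497.7, 126.7, 144.0]
tcp_rot: [3.135, 0.662, 1.569]
contact_force: [0.1, 0.8, -0.2]
opening: 0.501
clock 5.62 tcp [497.7 126.7 144. ] grasp [498.5  31.5  21.7] 
axes x,y,z [[0.002, 0.789, -0.614], [1.0, 0.002, 0.005], [0.005, -0.614, -0.789]] F [ 0.1  0.8 -0.2] open 0.501 q [ 0.43  0.68  1.95 -0.74  0.97  1.01]
rotvec tool [ 0.005 -0.002 -0.002] grasp shift in tool axes [-0.9  0.   0.1]
```

View pics/w3.png

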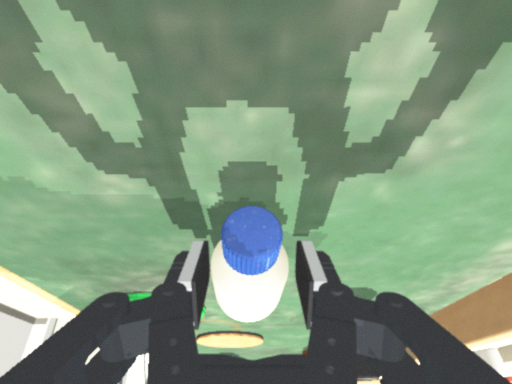

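The bottle at (250,265) sits centrally between the pads with no desk contact. Closing.

```bash
python3 -m creep '[[0,0,0,0,0,0,0.6],[0,0,0,0,0,0,0.7],[0,0,0,0,0,0,0.8],[0,0,0,0,0,0,0.8],[0,0,0,0,0,0,0.8]]' 40;python3 - <<'E'
from h import *
delta([498.5,30.7,22.2],[0,-.616,-.788],[1,0,0])
f=grab_frame("wrist");np.savez("w4.npz",**f)
cv2.imwrite("pics/w4.png",f["color"][:,:,::-1])
E
```

```text
clock: 6.08
eef_pos: [497.6, 126.8, 144.3]
tcp_rot: [3.135, 0.661, 1.568]
contact_force: [-0.1, -0.1, -0.1]
opening: 0.389
clock 6.08 tcp [497.6 126.8 144.3] grasp [498.5  31.6  22. ] 
axes x,y,z [[0.002, 0.789, -0.614], [1.0, 0.002, 0.005], [0.005, -0.614, -0.789]] F [-0.1 -0.1 -0.1] open 0.389 q [ 0.43  0.68  1.95 -0.74  0.97  1.01]
rotvec tool [ 0.005 -0.002 -0.002] grasp shift in tool axes [-0.8  0.   0.4]
```

View pics/w4.png

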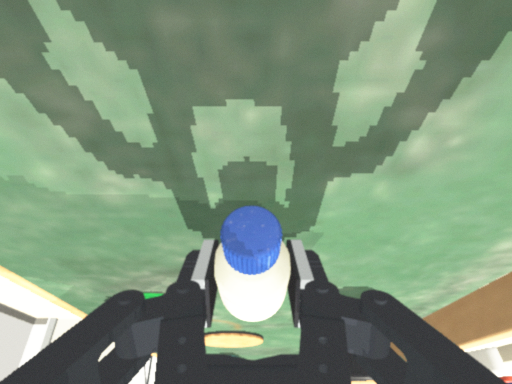

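The opening is 33 mm, so the pads are on the 35 mm body. Lifting straight up.

```bash
python3 -m creep '[[0,0,0,-6,0,-8,0.8],[0,0,0,-15,0,-20,0.8],[0,0,0,-18,0,-24,0.8],[0,0,0,-18,0,-24,0.8],[0,0,0,-18,0,-24,0.8],[0,0,0,-18,0,-24,0.8],[0,0,0,-12,0,-16,0.8],[0,0,0,0,0,0,0.8],[0,0,0,0,0,0,0.8]]';python3 - <<'E'
from h import *
delta([476,-249,180],[.37,.695,-.616],[.88,-.47,0])
f=grab_frame("wrist");np.savez("w5.npz",**f)
cv2.imwrite("pics/w5.png",f["color"][:,:,::-1])
E
```

```text
clock: 6.88
eef_pos: [495.4, 129.5, 330.8]
tcp_rot: [3.139, 0.66, 1.571]
contact_force: [-0.4, -0.8, -1.8]
opening: 0.388
clock 6.88 tcp [495.4 129.5 330.8] grasp [495.8  34.5 208.3] 
axes x,y,z [[-0.0, 0.79, -0.613], [1.0, 0.002, 0.002], [0.003, -0.613, -0.79]] F [-0.4 -0.8 -1.8] open 0.388 q [ 0.44  0.37  1.9  -0.62  1.26  0.75]
rotvec tool [-0.064  1.532  0.541] grasp shift in tool axes [-206.7  -20.4  196.1]
```

View pics/w5.png

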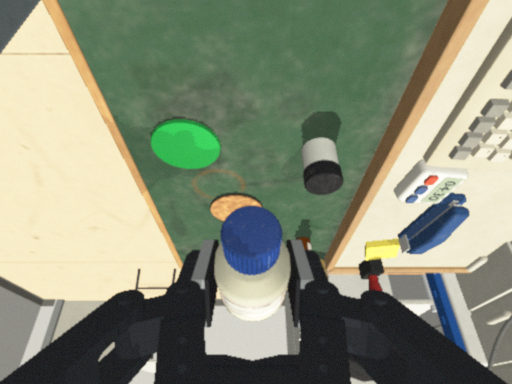

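The bottle is held firmly and hasn't shifted in the pads. Carrying it over to the coaster, high up.

```bash
python3 -m creep '[[0,0,0,-15,-1,13,0.8],[0,0,0,-25,-2,23,0.8],[0,0,0,-25,-2,23,0.8],[0,0,0,-25,-2,23,0.8],[0,0,0,-25,-2,23,0.8],[0,0,0,-25,-2,23,0.8],[0,0,0,-25,-2,23,0.8],[0,0,0,-20,-2,18,0.8],[0,0,0,0,0,0,0.8],[0,0,0,0,0,0,0.8]]';python3 - <<'E'
from h import *
delta([476,-249,180],[.37,.695,-.616],[.88,-.47,0])
E
```

```text
clock: 7.77
eef_pos: [476.3, -129.2, 296.9]
tcp_rot: [-3.119, 0.655, 1.591]
contact_force: [0.3, 0.1, -0.0]
opening: 0.387
clock 7.77 tcp [ 476.3 -129.2  296.9] grasp [ 474.7 -223.7  174. ] 
axes x,y,z [[-0.016, 0.793, -0.609], [1.0, 0.007, -0.018], [-0.01, -0.61, -0.793]] F [ 0.3  0.1 -0. ] open 0.387 q [-0.06  0.33  2.06 -0.86  0.93  0.52]
rotvec tool [-0.087  1.532  0.544] grasp shift in tool axes [-23.7   1.   10.6]
```

```bash
python3 -m creep '[[-0.006,0.102,0.036,-16,-1,1,0.8],[-0.006,0.102,0.036,-16,-1,1,0.8],[-0.006,0.102,0.036,-16,-1,1,0.8],[-0.006,0.102,0.036,-16,-1,1,0.8],[-0.006,0.102,0.036,-16,-1,1,0.8],[-0.006,0.102,0.036,-16,-1,1,0.8],[-0.006,0.102,0.036,-16,-1,1,0.8],[0,0,0,0,0,0,0.8]]';python3 - <<'E'
from h import *
delta([476,-249,180],[.37,.695,-.616],[.88,-.47,0])
E
```

```text
clock: 8.43
eef_pos: [461.4, -229.7, 321.4]
tcp_rot: [3.05, -0.108, 1.363]
contact_force: [-0.9, -0.3, -1.1]
opening: 0.39
clock 8.43 tcp [ 461.4 -229.7  321.4] grasp [ 478.8 -216.4  167.9] 
axes x,y,z [[0.205, 0.973, 0.108], [0.972, -0.215, 0.091], [0.112, 0.086, -0.99]] F [-0.9 -0.3 -1.1] open 0.39 q [-0.51  0.27  1.96  0.17  0.85 -0.41]
rotvec tool [-0.054  0.781  0.29 ] grasp shift in tool axes [-31.    5.4 -15.1]
```

```bash
python3 -m creep '[[-0.007,0.105,0.038,-20,0,0,0.8],[-0.007,0.105,0.038,-20,0,0,0.8],[-0.007,0.105,0.038,-20,0,0,0.8],[-0.007,0.105,0.038,-20,0,0,0.8],[-0.007,0.105,0.038,-20,0,0,0.8],[-0.007,0.105,0.038,-20,0,0,0.8],[-0.007,0.105,0.038,-20,0,0,0.8],[0,0,0,0,0,0,0.8],[0,0,0,0,0,0,0.8]]';python3 - <<'E'
from h import *
delta([476,-249,180],[.37,.695,-.616],[.88,-.47,0])
for n in ["wrist","scene","top"]:
    f=grab_frame(n);np.savez("x6%s.npz"%n,**f)
    cv2.imwrite("pics/6%s.png"%n,f["color"][:,:,::-1])
E
```

```text
clock: 9.18
eef_pos: [427.9, -341.4, 254.9]
tcp_rot: [-3.112, -0.875, 1.09]
contact_force: [-0.2, 0.4, -0.2]
opening: 0.387
clock 9.18 tcp [ 427.9 -341.4  254.9] grasp [ 478.9 -233.8  155.7] 
axes x,y,z [[0.296, 0.568, 0.768], [0.897, -0.442, -0.019], [0.329, 0.694, -0.641]] F [-0.2  0.4 -0.2] open 0.387 q [-0.89  0.57  1.85  0.8   1.31 -0.88]
rotvec tool [-0.036  0.032  0.006] grasp shift in tool axes [  9.2   3.7 -27.1]
```

View pics/6wrist.png

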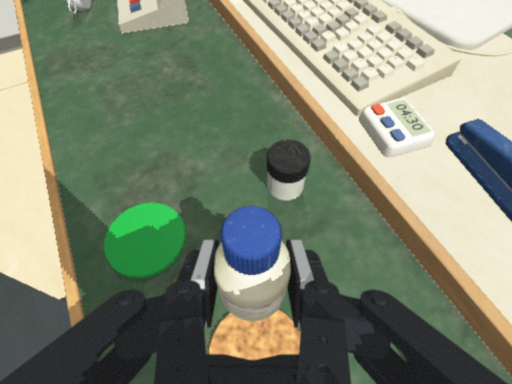

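View pics/6scene.png

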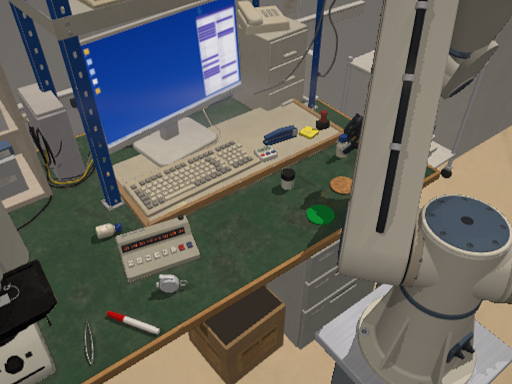

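View pics/6top.png

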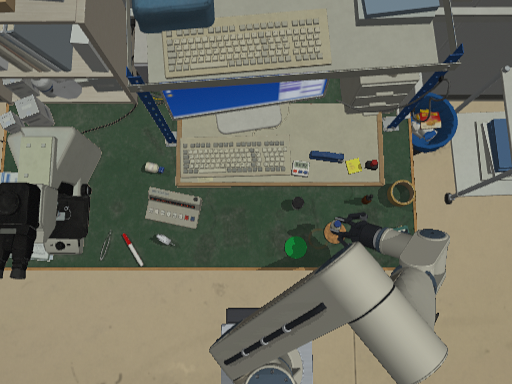

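The bottle is upright in the gripper with its cap at (250,238) in the wrist view, the same spot as when I gripped it, so it hasn't slipped. The coaster is below it, at wrist (255,335). Working out the remaining correction.

```bash
cat > t.py <<'E'
from h import *
import sys
zb=float(sys.argv[1])
yt=np.array([.88,-.475,0]);yt/=np.linalg.norm(yt);tan=np.array([-yt[1],yt[0],0])
zt=.789*tan+np.array([0,0,-.614]);xt=np.cross(yt,zt);R=np.c_[xt,yt,zt]
off=np.array([-21.4,0,22.3]);b=np.array([476,-248,zb])
delta(b-R@off,zt,yt)
p,Rc,s=pose();print("bottle base now",(p+Rc.apply([0,0,155]+off)).round(1),"axis",Rc.apply([.789,.002,-.614]).round(3))
E
python3 t.py 60
```

```text
clock 9.33 tcp [ 428.4 -340.8  256.8] grasp [ 479.6 -233.5  157.4] 
axes x,y,z [[0.293, 0.571, 0.767], [0.897, -0.441, -0.014], [0.33, 0.693, -0.641]] F [-0.   0.5 -0.3] open 0.388 q [-0.89  0.57  1.85  0.8   1.31 -0.88]
rotvec tool [-0.039  0.035  0.013] grasp shift in tool axes [-63.5   3.9  28.1]
bottle base now [ 480.7 -230.2  126.7] axis [0.03  0.024 0.999]
```

```bash
python3 -m creep '[[-0.013,0.012,0.004,-23,-1,9,0.8],[-0.013,0.012,0.004,-23,-1,9,0.8],[-0.013,0.012,0.004,-20,0,9,0.8],[0,0,0,0,0,0,0.8],[0,0,0,0,0,0,0.8]]';python3 t.py 30
```

```text
clock: 9.75
eef_pos: [421.3, -354.6, 193.8]
tcp_rot: [3.125, -0.897, 1.101]
contact_force: [0.5, -0.3, -0.6]
opening: 0.386
clock 9.75 tcp [ 421.3 -354.6  193.8] grasp [ 478.4 -247.7   97.1] 
axes x,y,z [[0.282, 0.556, 0.781], [0.886, -0.464, 0.01], [0.368, 0.689, -0.624]] F [ 0.5 -0.3 -0.6] open 0.386 q [-0.92  0.68  1.85  0.85  1.24 -1.  ]
rotvec tool [-0.003  0.012  0.016] grasp shift in tool axes [-32.1  -2.5  18.2]
bottle base now [ 480.6 -244.3   66.5] axis [-0.002  0.015  1.   ]
```

```bash
python3 -m creep '[[0,0.006,0.006,-17,-1,9,0.8],[0,0.006,0.006,-16,-1,9,0.8],[0,0,0,0,0,0,0.8],[0,0,0,0,0,0,0.8]]';python3 t.py 6
python3 - <<'E'
from h import *
for n in ["wrist","scene"]:
    f=grab_frame(n)
    c=f["color"] if n=="wrist" else cv2.resize(f["color"][110:230,280:420],None,fx=4,fy=4,interpolation=cv2.INTER_CUBIC)
    cv2.imwrite("pics/7%s.png"%n,c[:,:,::-1])
E
```

```text
clock: 10.08
eef_pos: [420.4, -358.0, 163.3]
tcp_rot: [3.13, -0.903, 1.097]
contact_force: [-0.2, -0.7, -0.1]
opening: 0.389
clock 10.08 tcp [ 420.4 -358.   163.3] grasp [ 477.4 -250.5   67.4] 
axes x,y,z [[0.282, 0.551, 0.785], [0.886, -0.464, 0.007], [0.368, 0.694, -0.619]] F [-0.2 -0.7 -0.1] open 0.389 q [-0.93  0.73  1.84  0.86  1.22 -1.04]
rotvec tool [-0.005  0.006  0.013] grasp shift in tool axes [-25.9  -2.7  16.8]
bottle base now [ 479.6 -246.8   36.7] axis [-0.002  0.008  1.   ]
```

View pics/7wrist.png

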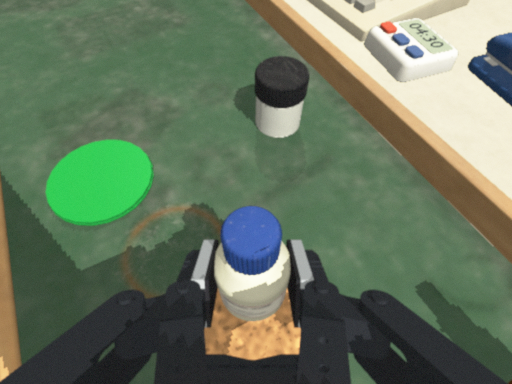

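View pics/7scene.png

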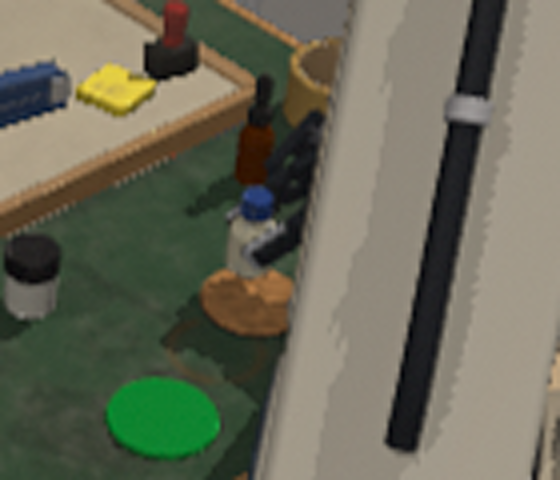

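The wrist view shows the bottle at (253,265), with cork visible on both sides beneath it. The scene crop shows it upright over the coaster, with the gripper and dropper clear of each other. Lowering in small steps and watching the force.

```bash
python3 -m creep '[[0,0.003,0.006,-9,-2,6,0.8],[0,0.003,0.006,-8,-1,5,0.8],[0,0,0,-4,-1,3,0.8],[0,0,0,0,0,0,0.8],[0,0,0,0,0,0,0.8]]';python3 t.py 5
```

```text
clock: 10.6
eef_pos: [416.6, -358.2, 139.2]
tcp_rot: [3.139, -0.907, 1.083]
contact_force: [0.5, 0.9, 0.0]
opening: 0.389
clock 10.6 tcp [ 416.6 -358.2  139.2] grasp [ 474.1 -250.5   43.7] 
axes x,y,z [[0.289, 0.544, 0.788], [0.883, -0.47, 0.002], [0.371, 0.695, -0.616]] F [0.5 0.9 0. ] open 0.389 q [-0.93  0.77  1.85  0.87  1.2  -1.07]
rotvec tool [-0.003  0.002  0.005] grasp shift in tool axes [-7.3  0.5  3.9]
bottle base now [ 476.2 -246.6   13.1] axis [0.002 0.002 1.   ]
```

```bash
python3 -m creep '[[0,0,0,-3,0,2,0.8],[0,0,0,-2,0,1,0.8],[0,0,0,0,0,0,0.8]]';python3 t.py 5; python3 -m creep '[[0,0,0,-2,0,1,0.8],[0,0,0,0,0,0,0.8]]';python3 t.py 5
```

```text
clock: 10.85
eef_pos: [416.1, -358.9, 132.8]
tcp_rot: [3.14, -0.907, 1.083]
contact_force: [-0.2, 0.0, -1.3]
opening: 0.393
clock 10.85 tcp [ 416.1 -358.9  132.8] grasp [ 473.6 -251.2   37.3] 
axes x,y,z [[0.289, 0.544, 0.788], [0.882, -0.47, 0.001], [0.371, 0.695, -0.616]] F [-0.2  0.  -1.3] open 0.393 q [-0.94  0.78  1.84  0.87  1.19 -1.07]
rotvec tool [-0.003  0.002  0.004] grasp shift in tool axes [-1.7  0.5  0.7]
bottle base now [ 475.7 -247.4    6.7] axis [0.002 0.001 1.   ]
clock: 11.02
eef_pos: [416.0, -359.6, 132.1]
tcp_rot: [3.139, -0.912, 1.083]
contact_force: [0.1, 0.3, -2.2]
opening: 0.389
clock 11.02 tcp [ 416.  -359.6  132.1] grasp [ 473.8 -251.5   37.2] 
axes x,y,z [[0.287, 0.541, 0.791], [0.883, -0.47, 0.002], [0.373, 0.697, -0.612]] F [ 0.1  0.3 -2.2] open 0.389 q [-0.94  0.79  1.84  0.87  1.2  -1.08]
rotvec tool [-0.003 -0.003  0.005] grasp shift in tool axes [-1.5  0.3  0.7]
bottle base now [ 476.  -247.5    6.6] axis [-0.001 -0.002  1.   ]
```

```bash
python3 -m creep '[[0,0,0,-2,0,1,0.8],[0,0,0,0,0,0,0.8],[0,0,0,0,0,0,0.8]]';python3 t.py 5
python3 - <<'E'
from h import *
f=grab_frame("scene");c=cv2.resize(f["color"][110:230,280:420],None,fx=4,fy=4,interpolation=cv2.INTER_CUBIC)
cv2.imwrite("pics/8scene.png",c[:,:,::-1])
f=grab_frame("wrist");cv2.imwrite("pics/8wrist.png",f["color"][:,:,::-1])
E
```

```text
clock: 11.27
eef_pos: [416.0, -360.4, 131.6]
tcp_rot: [3.136, -0.916, 1.085]
contact_force: [-0.5, 0.4, -0.3]
opening: 0.388
clock 11.27 tcp [ 416.  -360.4  131.6] grasp [ 474.  -252.1   37.2] 
axes x,y,z [[0.284, 0.539, 0.793], [0.883, -0.47, 0.003], [0.374, 0.699, -0.609]] F [-0.5  0.4 -0.3] open 0.388 q [-0.94  0.79  1.84  0.87  1.2  -1.08]
rotvec tool [-0.002 -0.006  0.006] grasp shift in tool axes [-1.2 -0.2  1. ]
bottle base now [ 476.3 -248.1    6.6] axis [-0.004 -0.005  1.   ]
```

View pics/8scene.png

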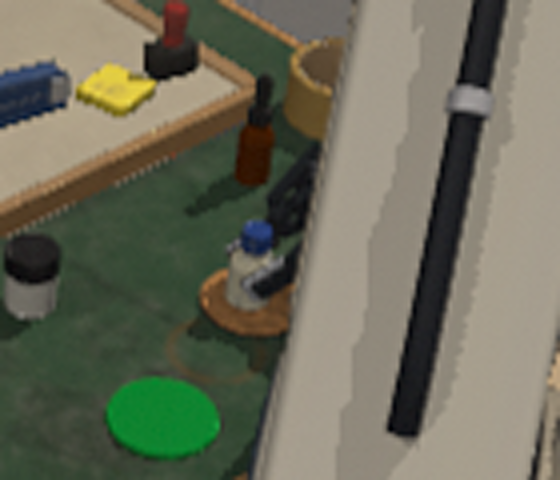

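View pics/8wrist.png

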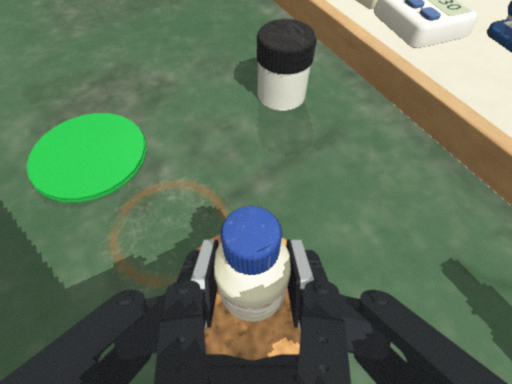

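Descent has stalled at computed base z = 6.6 mm against a cork top of 5 mm, which matches resting on the cork within calibration. The force reading is still about 0, so I'll hold, read the force again, and then open gently.

```bash
python3 -m creep '[[0,0,0,0,0,0,0.8],[0,0,0,0,0,0,0.8]]' 20; python3 -c "
from h import *
s=sense();print(s['joint_efforts'],s['wrist_torque'],s['contact_force'])"; python3 -m creep '[[0,0,0,0,0,0,0.58],[0,0,0,0,0,0,0.56],[0,0,0,0,0,0,0.54]]' 20;python3 t.py 5
python3 - <<'E'
from h import *
f=grab_frame("wrist");cv2.imwrite("pics/9wrist.png",f["color"][:,:,::-1])
E
```

```text
clock: 11.53
eef_pos: [416.0, -360.4, 131.3]
tcp_rot: [3.137, -0.915, 1.085]
contact_force: [-1.3, -0.5, 2.0]
opening: 0.389
[ 5.81586231e-01 -6.62747812e+01 -1.30279630e+01  2.06954487e+00
  3.80166918e+00 -1.67832297e-02] [-0.2004861   0.16384261  0.04005192] [-1.28712182 -0.50926547  2.02562291]
clock: 11.78
eef_pos: [416.1, -360.2, 131.1]
tcp_rot: [3.137, -0.915, 1.085]
contact_force: [0.3, 1.0, -0.5]
opening: 0.458
clock 11.78 tcp [ 416.1 -360.2  131.1] grasp [ 474.  -251.9   36.6] 
axes x,y,z [[0.285, 0.539, 0.793], [0.883, -0.47, 0.003], [0.374, 0.699, -0.61]] F [ 0.3  1.  -0.5] open 0.458 q [-0.94  0.79  1.84  0.87  1.2  -1.08]
rotvec tool [-0.003 -0.006  0.005] grasp shift in tool axes [-0.8 -0.1  0.5]
bottle base now [ 476.3 -247.8    6. ] axis [-0.003 -0.005  1.   ]
```

View pics/9wrist.png

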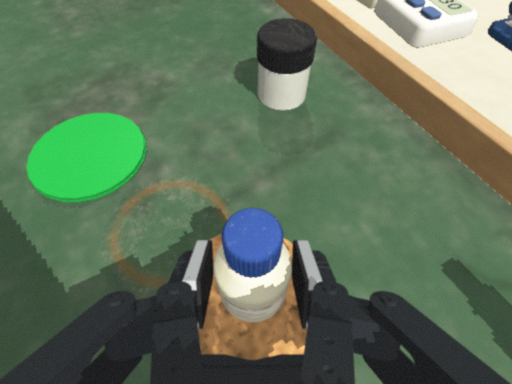

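It is released and standing upright, with the cap at (252,240). Opening a little wider and backing off along the tool axis.

```bash
python3 -m creep '[[0,0,0,0,0,0,0.4],[0,0,0,0,0,0,0.3],[0,0,0,0,0,0,0.25],[0,0,0,0,0,0,0.25],[0,0,0,0,0,-6,0.25],[0,0,0,0,0,-12,0.25],[0,0,0,0,0,-15,0.25],[0,0,0,0,0,-20,0.25],[0,0,0,0,0,-20,0.25],[0,0,0,0,0,0,0.25]]';python3 t.py 5
python3 - <<'E'
from h import *
f=grab_frame("wrist");cv2.imwrite("pics/10wrist.png",f["color"][:,:,::-1])
E
```

```text
clock: 12.67
eef_pos: [386.1, -416.0, 179.9]
tcp_rot: [3.139, -0.914, 1.084]
contact_force: [0.0, -0.9, -0.2]
opening: 0.745
clock 12.67 tcp [ 386.1 -416.   179.9] grasp [ 443.7 -307.6   85.3] 
axes x,y,z [[0.285, 0.54, 0.792], [0.883, -0.469, 0.001], [0.372, 0.699, -0.61]] F [ 0.  -0.9 -0.2] open 0.745 q [-1.03  0.73  1.78  0.78  1.32 -1.02]
rotvec tool [-0.005 -0.005  0.005] grasp shift in tool axes [-0.7  0.5 80.5]
bottle base now [ 445.9 -303.5   54.7] axis [-0.002 -0.005  1.   ]
```

View pics/10wrist.png

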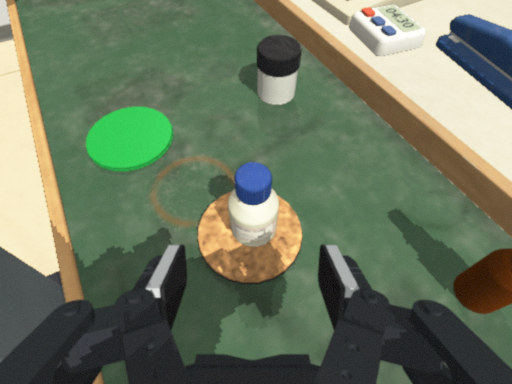

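The bottle stands on the cork with its base near (254,232), against a coaster centre near (250,235). The fingers are clear and the dropper stands at (485,283). Backing away further and up, then measuring.

```bash
python3 -m creep '[[0,0,0,0,0,-20,0.25],[0,0,0,10,0,-20,0.25],[0,0,0,20,0,-20,0.25],[0,0,0,20,0,-20,0.25],[0,0,0,20,0,-20,0.25],[0,0,0,0,0,0,0.25],[0,0,0,0,0,0,0.25]]'
python3 - <<'E'
from h import *
for n in("wrist","top"):
    f=grab_frame(n);c=f["color"];H,S,V=cv2.split(cv2.cvtColor(c,cv2.COLOR_RGB2HSV))
    for k,m,z in (("cap",(H>105)&(H<130)&(S>120)&(V>50),71 if n=="top" else 62),("cork",(H>5)&(H<18)&(S>110)&(V>100),5)):
        for b in blobs(m,10):
            p=ray(f,b[0],z)
            if 420<p[0]<540 and -310<p[1]<-200: print(n,k,b,p.round(1))
    if n=="wrist":cv2.imwrite("pics/11wrist.png",c[:,:,::-1])
    else:cv2.imwrite("pics/11top.png",cv2.resize(c[180:260,230:390],None,fx=5,fy=5,interpolation=cv2.INTER_CUBIC)[:,:,::-1])
s=sense();print(s["contact_force"],s["eef_pos"],s["clock"])
E
```

```text
clock: 13.3
eef_pos: [366.4, -447.6, 299.0]
tcp_rot: [-3.134, -0.916, 1.075]
contact_force: [-0.4, 0.5, -2.0]
opening: 0.751
wrist cap ([255.9, 222.9], 456, [245, 211, 23, 25]) [ 475.6 -247.1   62. ]
wrist cork ([251.6, 259.0], 2244, [219, 222, 70, 64]) [ 464.8 -257.7    5. ]
top cap ([337.2, 229.4], 27, [335, 227, 6, 6]) [ 478.2 -246.8   71. ]
top cork ([337.5, 231.7], 177, [326, 222, 20, 21]) [ 476.8 -259.     5. ]
top cork ([326.1, 233.8], 16, [325, 229, 3, 9]) [ 469.2 -217.6    5. ]
[ 0.12936137 -0.0978812   0.09917344] [ 366.53231249 -447.51210353  298.26548745] 13.4
```

View pics/11wrist.png

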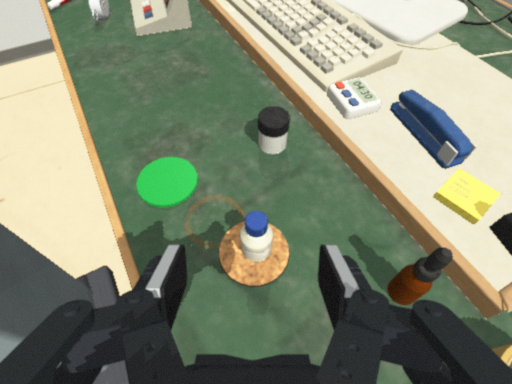

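View pics/11top.png

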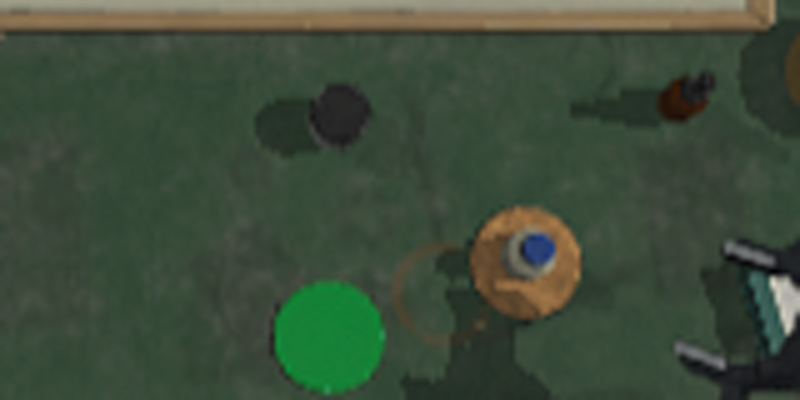

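The cap is at about (477,-247) against the coaster at (476,-248). The bottle is upright, and the canister and dropper are at the same pixels as before, (340,115) and (684,98) in the crop. The gripper is clear.

```bash
python3 -c "
from rig import job
print(job.sign_off())"
```

```text
the job is handed in; nothing more can be done
None
```

The oil bottle is standing cap up on the cork coaster, released, and the job was handed in at about 13.4 s of the 48 s allowed. I gripped the near bottle by its body with the tool tilted, lifted it and turned it 90° upright. Then I lowered it onto the cork, let go and backed away.

- **Position:** the last top and wrist views put the cap about 2–3 mm from the coaster's centre, against the 24 mm allowed. The bottle is upright with its whole base on the cork.
- **Bystanders:** the canister and dropper bottle sit at the same pixels as in the first top picture, and the gripper is clear of everything.
- **Checks that disagreed:**
  - At touchdown the force sensor read only noise (about 2 N at most). I judged contact from the descent stalling at a computed base height of 6.6 mm instead of 5 mm.
  - The colour mask for the cork in the final pictures was cut off by the bottle and shadows. I used the coaster centre measured at the start instead.

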